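# Set up the bench snap gauge and present the bearing ball

## Robot

A 6-joint arm with a two-finger parallel gripper is mounted at the origin on the work surface. World frame = base frame: x ahead of the robot, y to its left, z up, the work surface at z = 0. Lengths are in m, angles in rad, forces in N, time in s.
With the tool pointing down it reaches from about 0.35 to 0.975 m from the base axis. Payload 4.9 kg.
Tool frame: the origin (TCP) lies between the finger pads; the fingertips stand 25 mm ahead of it and the grasp point (between the pads) lies 6 mm ahead of it (manip.tcp_to_tips is the z of the fingertips in the tool frame, in m); z points along the fingers, y is the line along which they close (so a half turn about z gives the same grasp; the last joint's range is limited). The gripper opens to 85 mm and grips with 20 to 120 N. Pads are 22 mm wide; open, the fingers measure 114 mm over their backs; the gripper's body (76 mm by 85 mm) begins 54 mm behind the grasp point. The pads swing forward as they close: fully open they stand 13 mm farther back than shut.
Start: joints at [-1.383, 0.053, 1.613, -0, 1.476, -0.119], TCP at [0.189, -0.596, 0.256] pointing down, gripper open.
Joint ranges: [-3.01, 3.01], [-1.01, 2.22], [0.06, 2.58], [-1.02, 4.17], [0.09, 2.62], [-3.14, 3.14]. Speed limits (rad/s): [2.57, 2.57, 3.14, 3.14, 3.14, 3.14].

## Interface

Orientations are given as a unit quaternion [w, x, y, z].
In Python, from plant import manip gives the robot as it stands. The module is installed in compiled form; this text tells all that it offers.
- The arm moves only by the tool arm_command, never from a script. Its argument "moves" is a list of rows, each a list of 3 entries, a list of its own where there are three numbers: the opening, from -1 (shut) to 1 (fully open), then the shift along the tool's x, y, z in units of 0.15 m (1.0 is 0.15 m), then the turn about the tool's z in units of 2 pi rad (1.0 is 2 pi rad). A call has 1 to 20 rows; each row is the pose to reach, as a shift and turn from the pose commanded when the call began, along the tool's axes at that moment, turning the shorter way round; what a row does not reach only later rows make up. A row lasts 1/12 s, in which the tool goes at most 41.7 mm and 7.16 degrees, less where a joint would pass 70% of its speed; a pose out of reach is approached as far as the arm can. A call with a number of a shift or a turn outside -1 to 1 is refused whole. A call with a gripper value outside its range is refused whole. The fingers move at their own pace and stop on an object; the grip force is fixed at half the most. Time passes only in rows, so rows that repeat a pose let the fingers close. It gives the time, the measured TCP pose, the force, the opening and the grip force at its end, in the units of the state.
- manip.state(): the state, without advancing time (a new reading comes with each control period).
- manip.grab_frame(name): name is "scene" or "top" or "wrist"; returns a dict with "frame" (400x640x3 uint8, red, green, blue), "fx", "fy", "cx", "cy" (pixels), "k1" (the pictures are not rectified: a ray, as slopes to the right and down, at radius r is drawn at 1 + k1 r^2 times it, then the intrinsics apply), "R" (3x3) and "t" (3): a world point X has camera coordinates R X + t. Camera axes: x right, y down, z forward; pixel columns grow to the right and rows downward; lengths in m; the calibration is good to about 2 mm. A picture is of the moment at which its call begins. There is no depth.
- manip.job_done(): hands the job in; it is judged then, once.
Trained networks look in a picture, given as the dict that the camera call returned (one of the last four; its "shot" number tells which), for a name from the list of things; names that differ only in an ending like _2 or _b are one class to them, and where a whole thing is asked for, a point or a joint stands for the part that bears it (a point fixed in the world has none). Each returns a list of dicts, best first, with "confidence" (0 to 1); they miss things now and then, are a little off and sometimes report something else, mostly with a low value. They report only what shows in the picture. A call takes as long as a camera call. They do not tell look-alikes from the thing itself.
- manip.search_frame(picture, target): "extent" ([left, top, right, bottom] in pixels, round what is visible of it).
The state is a dict: "time": time; "joint_pos": joint angles; "joint_vel": joint speeds; "joint_efforts": joint torques, N m; "tool_pos": TCP position; "tool_rot": TCP orientation; "contact_force": force on the tool from outside, world axes, zero at the start; "ft_torque": the same for the moment, N m; "gripper_width": opening from 0.0 (shut) to 1.0 (fully open); "grasp_force": force on a finger pad.
Only numpy, scipy, OpenCV 4.12 (cv2) and the standard library are available. Lean on these libraries where they do the work, as an engineer would, in place of code of your own. Each camera call takes 0.05 s, during which the arm holds its last target. There are 200 camera calls.

## Task

I am about to measure the bearing ball on the snap gauge: take the thicker of the two setting blades from the wooden stand, push it straight down between the gauge's anvils until it is fully home on the backstop, and leave it standing there so that I can zero the dial. Then lift the tray with the ball and bring it over without the ball rolling out of its pocket. Finish holding it, level and still, at about the height of the anvils with the ball within 10 cm of them, touching neither gauge nor blade, ready for my tweezers, and leave everything else on the bench where it lies.

Things in the scene. Friction and masses are not known exactly. Their poses are not given: they have to be found in the camera images.
- gauge: bench snap gauge, fixed: grey base 110 x 225 x 18 mm (middle at y = +35 mm), two posts 42 x 32 mm, 80 mm high (its highest parts), 52 mm apart, and a dial (58 mm across, face up, 75 mm high) behind the +y post. Origin on the bench below the measuring place; y = measuring line from the fixed anvil (-y post) to the sprung one. The gap between the posts is open above and to -x and +x
- stop (a point): middle of the top of the backstop (24 x 26 mm) under the anvils, 47 mm above the bench: where the middle of the blade's nose rests when the 12 mm blade lies against the fixed anvil. Axes as the gauge's
- jaws (a point): measuring place between the anvils, on their line, 62 mm above the bench. Fixed anvil: steel disc 16 mm across, its vertical face at y = -6 mm from here; the sprung anvil's face stands at y = +4 mm at rest (gap 10 mm). Axes as the gauge's
- anvil (a joint): the gauge's sprung anvil, slide in m: 0 at rest, grows as the anvil is pushed back to +y (at most 0.008); its spring presses with about 4 N at rest, 5 N at 2 mm. With the thick blade in place it reads 0.002
- stand: wooden stand for the setting blades, 130 x 56 x 50 mm, fixed; origin under its centre. Two slots in its top, 32 mm deep, along its x axis: the thick blade's at x = -32 mm (33 x 14.5 mm), the thin blade's at x = +32 mm (33 x 8.5 mm)
- blade: the thicker setting blade, ground steel, 12 mm thick (its y), 30 mm wide (its x), 80 mm long (its z, upward), 0.21 kg; at the start it stands upright in the stand with 48 mm showing. Origin: middle of the nose's end face, at the bottom. The lowest 12 mm taper from 12 mm to 5 mm thick at the nose, alike on both sides; above that the faces are flat
- thin_blade: the thinner setting blade, 6 mm thick (its y), 30 mm wide, 80 mm long, upright in the stand's other slot; not used, leave it
- tray: the cream plastic tray that holds the ball, plate 120 x 60 x 8 mm, about 0.08 to 0.15 kg; origin under its centre, z up. An upright lifting tab, 40 mm long (x), 10 mm thick (y), from 8 to 38 mm above the tray's underside, is centred at x = -22 mm, y = 0. The round pocket (26 mm across, 2.5 mm deep) is centred at x = +36 mm, y = 0
- pocket (a point): point over the middle of the tray's pocket at the height of the ball's centre (11.5 mm above the tray's underside); axes as the tray's
- ball_center (a point): centre of the steel bearing ball, 12 mm across, 10 g, lying loose in the tray's pocket; it rolls freely there and climbs over the rim if the tray is tipped by about 50 degrees or jerked
- spare_tray: a second tray of the same make, empty; leave it
- pliers: pliers with blue grips, 160 x 75 x 15 mm, lying flat; leave them
- screwdriver: screwdriver with wooden handle, 190 mm, lying; leave it
- bushing: cream plastic bushing, 28 mm across, 30 mm high, standing; leave it
- tape: roll of black tape, 68 mm across, 19 mm high, lying; leave it
- terminal: small ivory terminal block, 50 x 22 x 14 mm; leave it
Not all that is in view belongs to the job. Leave any green or purple look-alike of the tray alone. Leave any orange look-alike of the blade alone.

How it is judged:
By the outcome, as a careful person would: the job done as asked, in the order asked, and still so for the second after the job is handed in, while the arm keeps its last pose, push and grip.
It also fails if it takes over 67 s, if anything falls off the work surface, if the arm or the gripper's body presses on something with over 40 N, if the wrist force passes 120 N, or if a joint passes its speed limit or range.

## Working session

There is one attempt and no reset: what is moved stays moved. The work goes in short steps, Python scripts to look and compute and a tool call to move; the robot and the scene stay as the last step left them, time stands still between calls to the robot, and variables do not carry over. Pictures are saved under pics/ and viewed, at most 11 in all, crops included, and the job is handed in when it is done.

Besides the shell and the picture viewer there is one more tool, called as a command line: name --argument value ..., lists and objects as JSON in quotes. arm_command: Moves the arm, as the interface text tells. Shifts and turns lie within -1 to 1; 1 stands for 0.15 m of shift or 2 pi rad of turn. Its arguments: {"type":"object","properties":{"moves":{"type":"array"}},"required":["moves"]}

```bash
mkdir -p pics
cat > h.py <<'E'
import numpy as np, cv2
from plant import manip
def K(p): return np.array([[p["fx"],0,p["cx"]],[0,p["fy"],p["cy"]],[0,0,1.]])
def D(p): return None
def undist(p,uv):
    uv=np.atleast_2d(np.array(uv,float)); d=(uv-[p["cx"],p["cy"]])/[p["fx"],p["fy"]]
    s=d.copy()
    for _ in range(20): s=d/(1+p["k1"]*(s**2).sum(1,keepdims=True))
    return s
def ray(p,uv):
    s=undist(p,uv); R=np.array(p["R"]);t=np.array(p["t"])
    return -R.T@t, np.c_[s,np.ones(len(s))]@R
def at_z(p,uv,z):
    c,d=ray(p,uv); return c+d*((z-c[2])/d[:,2])[:,None]
def proj(p,X):
    X=np.atleast_2d(X); c=X@np.array(p["R"]).T+np.array(p["t"]); s=c[:,:2]/c[:,2:]
    s=s*(1+p["k1"]*(s**2).sum(1,keepdims=True)); return s*[p["fx"],p["fy"]]+[p["cx"],p["cy"]]
def tri(obs):
    A=np.zeros((3,3));b=np.zeros(3)
    for p,uv in obs:
        c,d=ray(p,uv);d=d[0]/np.linalg.norm(d[0]);M=np.eye(3)-np.outer(d,d);A+=M;b+=M@c
    return np.linalg.solve(A,b)
def save(n,im,): cv2.imwrite("pics/"+n,cv2.cvtColor(np.ascontiguousarray(im),cv2.COLOR_RGB2BGR))
E
cat > a.py <<'E'
from h import *
import pickle
S={}
for n in ["scene","top"]:
    p=manip.grab_frame(n); S[n]=p; save(n+"0.png",p["frame"])
    print(n,p["fx"],p["cx"],p["cy"],p["k1"],-np.array(p["R"]).T@p["t"])
    for o in ["gauge","stand","blade","thin_blade","tray","ball_center","spare_tray","pliers","tape"]:
        print(o,[(np.round(r["extent"]).astype(int).tolist(),round(r["confidence"],2)) for r in manip.search_frame(p,o)][:4])
pickle.dump(S,open("s0.pkl","wb"))
print(manip.state(),manip.tcp_to_tips)
E
python3 a.py
```

```text
scene 386.4965619714412 315.2487136442386 199.15129092877652 -0.024678540035853683 [1.1988285  0.19403519 0.86519226]
gauge [([310, 252, 404, 299], 0.75)]
stand [([448, 229, 492, 274], 0.96)]
blade [([465, 218, 474, 238], 0.49), ([479, 204, 490, 232], 0.45)]
thin_blade [([473, 236, 485, 257], 0.53)]
tray [([187, 151, 213, 173], 0.68), ([208, 200, 251, 231], 0.65), ([292, 159, 331, 176], 0.59)]
ball_center [([240, 268, 298, 292], 0.36)]
spare_tray [([281, 189, 311, 225], 0.66)]
pliers [([238, 268, 300, 292], 0.95)]
tape [([224, 237, 248, 260], 0.61)]
top 412.58061026790966 316.7784601884951 200.66105852852783 -0.025684374983266502 [ 0.38676606 -0.11874785  1.41825861]
gauge [([233, 138, 304, 186], 0.58)]
stand [([174, 201, 206, 241], 0.76)]
blade [([380, 160, 405, 198], 0.73), ([178, 251, 188, 262], 0.68)]
thin_blade [([178, 207, 188, 218], 0.57)]
tray [([442, 208, 466, 246], 0.97), ([334, 253, 374, 285], 0.77), ([379, 159, 404, 198], 0.72)]
ball_center []
spare_tray [([334, 193, 351, 231], 0.95)]
pliers [([300, 116, 354, 146], 0.55)]
tape [([354, 140, 375, 154], 0.61)]
{'time': 1.0, 'joint_pos': array([-1.38301764e+00,  5.26880244e-02,  1.61293962e+00, -2.24083647e-06,
        1.47596323e+00, -1.19018187e-01]), 'joint_vel': array([-0.00140028,  0.00070497, -0.00149191,  0.00163349,  0.00043147,
        0.00063704]), 'joint_efforts': array([-2.52497674e-03, -3.93700647e+01, -3.70473790e+01, -3.60636132e-04,
        5.13351952e-04, -3.33941344e-06]), 'tool_pos': array([ 0.18873834, -0.59579427,  0.25628731]), 'tool_rot': array([ 9.29138671e-07,  9.88257497e-01,  1.52797645e-01, -1.08408687e-06]), 'contact_force': array([-0.23091203, -0.41661354, -0.36040124]), 'ft_torque': array([ 0.02906181, -0.01782458, -0.04285307]), 'grasp_force': 0.0, 'gripper_width': 0.9961027355835325} 0.025
```

```bash
cat > b.py <<'E'
from h import *
import pickle
S=pickle.load(open("s0.pkl","rb"))
t=S["top"]["frame"][90:310,150:490]; s=S["scene"]["frame"][130:320,170:510]
save("top_c.png",cv2.resize(t,None,fx=2.3,fy=2.3,interpolation=cv2.INTER_CUBIC))
save("scene_c.png",cv2.resize(s,None,fx=2.3,fy=2.3,interpolation=cv2.INTER_CUBIC))
E
python3 b.py
```

```text
(no output)
```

View pics/top_c.png

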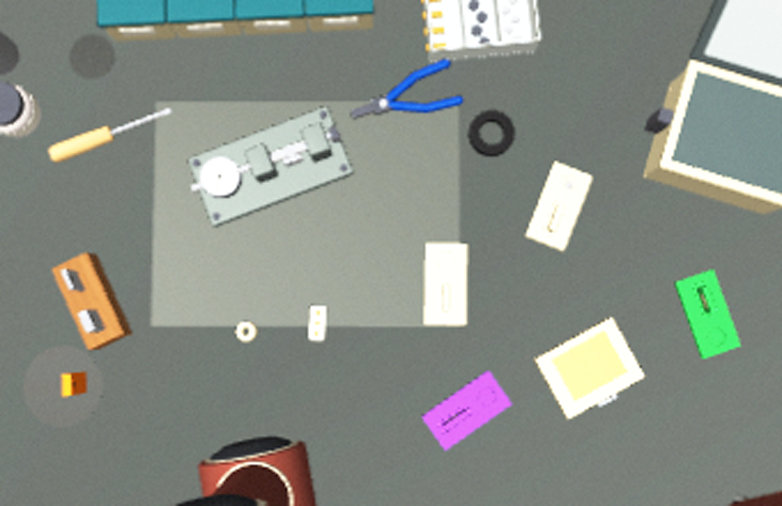

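View pics/scene_c.png

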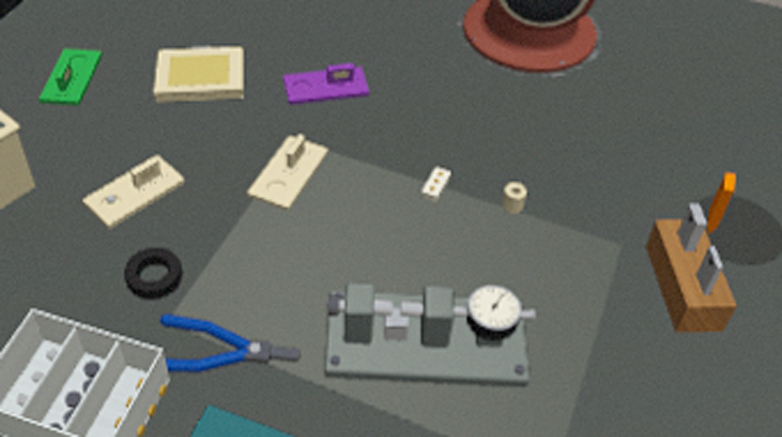

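The top crop shows the gauge at about (275,165). There are two cream trays, (560,205) and (445,283); in the scene view a ball shows in the pocket of the first, at scene crop (110,200), so the second is the spare. Look-alikes are the green tray (708,313), the purple tray (467,410) and the orange blade (73,384). The stand is at (90,300), with blades at (72,280) and (90,320); the nearer one looks thicker. I'll get coarse positions next, then close views with the wrist camera.

```bash
cat > c.py <<'E'
from h import *
import pickle
S=pickle.load(open("s0.pkl","rb")); p=S["top"]
f=lambda x,y:(150+x/2.3,90+y/2.3)
for n,x,y,z in [("bladeA",72,280,.098),("bladeB",90,320,.098),("stand",90,300,.05),("post1",263,160,.08),("post2",318,138,.08),("dial",220,177,.075),("tray",560,205,.008),("pocket?",553,222,.01),("spare",445,283,.008),("orange",73,384,.08)]:
    print(n,np.round(at_z(p,f(x,y),z)[0],3))
w=manip.grab_frame("wrist"); save("w0.png",w["frame"])
R=np.array(w["R"]);print(R,-R.T@w["t"],w["fx"],w["cx"],w["cy"],w["k1"])
E
python3 c.py
```

```text
bladeA [0.452 0.319 0.098]
bladeB [0.397 0.292 0.098]
stand [0.426 0.308 0.05 ]
post1 [0.625 0.056 0.08 ]
post2 [ 0.657 -0.022  0.08 ]
dial [0.602 0.118 0.075]
tray [ 0.571 -0.38   0.008]
pocket? [ 0.545 -0.369  0.01 ]
spare [ 0.454 -0.208  0.008]
orange [0.307 0.319 0.08 ]
[[ 0.30230383 -0.9532103   0.00158694]
 [-0.90212234 -0.28556313  0.32346402]
 [-0.30787606 -0.09921603 -0.94623914]] [ 0.26770715 -0.57118535  0.37429722] 289.2435398784375 315.6604406717185 204.507439400258 0.01116243079456404
```

```bash
cat >> h.py <<'E'
def pose():
    s=manip.state(); w,x,y,z=s["tool_rot"]
    X=np.array([1-2*(y*y+z*z),2*(x*y+w*z),2*(x*z-w*y)]); return s,np.array(s["tool_pos"]),np.degrees(np.arctan2(X[1],X[0]))
def plan(*wps,start=None):
    "wps: (x,y,z,yawdeg); prints calls: shift units, turn units"
    s,p,yaw=pose()
    if start is not None: p,yaw=np.array(start[:3]),start[3]
    print("from",np.round(p,4),round(yaw,2),"t",round(s["time"],2))
    for w in wps:
        q=np.array(w[:3]);d=q-p;a=np.radians(yaw);c,sn=np.cos(a),np.sin(a)
        m=np.array([d[0]*c+d[1]*sn, d[0]*sn-d[1]*c, -d[2]]); n=int(np.ceil(np.abs(m).max()/.15-1e-9)) or 1
        dy=(w[3]-yaw+180)%360-180
        turn=-dy/360
        print(w,n,"calls of",np.round(m/n/.15,4),"turn",round(turn,4),"(last call) rows min",round(np.linalg.norm(d)/n/.0417,1),round(abs(dy)/7.16,1))
        p,yaw=q,w[3]
E
python3 -c "
from h import *
plan((.46,-.32,.3,17.59),(.55,0,.3,17.59),(.43,.26,.3,26))"
```

```text
from [ 0.1888 -0.5958  0.2563] 17.58 t 1.05
(0.46, -0.32, 0.3, 17.59) 3 calls of [ 0.7597 -0.4022 -0.0971] turn -0.0 (last call) rows min 3.1 0.0
(0.55, 0, 0.3, 17.59) 2 calls of [ 0.6083 -0.9261 -0.    ] turn -0.0 (last call) rows min 4.0 0.0
(0.43, 0.26, 0.3, 26) 2 calls of [-0.1194 -0.947  -0.    ] turn -0.0234 (last call) rows min 3.4 1.2
```

arm_command --moves '[[1, [0.76, -0.4, -0.1], 0], [1, [0.76, -0.4, -0.1], 0], [1, [0.76, -0.4, -0.1], 0], [1, [0.76, -0.4, -0.1], 0]]'

```text
time: 1.38
tool_pos: [0.283, -0.5009, 0.2726]
tool_rot: [0.0, 0.988, 0.155, 0.001]
contact_force: [0.4, -0.3, 0.9]
gripper_width: 0.999
grasp_force: 0.0
```

arm_command --moves '[[1, [0.76, -0.4, -0.1], 0], [1, [0.76, -0.4, -0.1], 0], [1, [0.76, -0.4, -0.1], 0], [1, [0.76, -0.4, -0.1], 0]]'

```text
time: 1.72
tool_pos: [0.3734, -0.4091, 0.2877]
tool_rot: [0.0, 0.988, 0.156, 0.001]
contact_force: [0.4, 0.6, 0.3]
gripper_width: 1.003
grasp_force: 0.0
```

arm_command --moves '[[1, [0.76, -0.4, -0.1], 0], [1, [0.76, -0.4, -0.1], 0], [1, [0.76, -0.4, -0.1], 0], [1, [0.76, -0.4, -0.1], 0], [1, [0.76, -0.4, -0.1], 0], [1, [0.76, -0.4, -0.1], 0]]'

```text
time: 2.22
tool_pos: [0.4602, -0.3213, 0.3011]
tool_rot: [0.0, 0.988, 0.153, -0.0]
contact_force: [-1.1, -0.2, 0.8]
gripper_width: 0.998
grasp_force: 0.0
```

```bash
cat > g.py <<'E'
from h import *
import pickle,sys
n=sys.argv[1]
w=manip.grab_frame("wrist"); save(n+".png",w["frame"]); w["pose"]=pose()[1:]; pickle.dump(w,open(n+".pkl","wb"))
print(w["pose"],manip.state()["time"])
for o in sys.argv[2:]: print(o,[(np.round(r["extent"],1).tolist(),round(r["confidence"],2)) for r in manip.search_frame(w,o)][:4])
E
python3 g.py w_tray tray ball_center spare_tray
```

```text
(array([ 0.45974691, -0.32172674,  0.30096251]), np.float64(17.53634603713646)) 2.2667
tray [([447.0, 209.9, 500.4, 285.5], 0.96), ([335.4, 47.5, 428.7, 149.6], 0.94), ([190.3, 238.3, 271.3, 276.8], 0.8)]
ball_center [([396.6, 78.5, 407.5, 83.3], 0.6)]
spare_tray [([208.8, 98.5, 270.4, 193.5], 0.83)]
```

arm_command --moves '[[1, [0.6, -0.93, 0], 0], [1, [0.6, -0.93, 0], 0], [1, [0.6, -0.93, 0], 0], [1, [0.6, -0.93, 0], 0], [1, [0.6, -0.93, 0], 0]]'

```text
time: 2.83
tool_pos: [0.5048, -0.1562, 0.3014]
tool_rot: [-0.001, 0.988, 0.155, 0.001]
contact_force: [-0.1, -1.0, 0.3]
gripper_width: 0.998
grasp_force: 0.0
```

arm_command --moves '[[1, [0.6, -0.93, 0], 0], [1, [0.6, -0.93, 0], 0], [1, [0.6, -0.93, 0], 0], [1, [0.6, -0.93, 0], 0], [1, [0.6, -0.93, 0], 0], [1, [0.6, -0.93, 0], 0]]'

```text
time: 3.33
tool_pos: [0.5479, 0.0, 0.3011]
tool_rot: [0.0, 0.988, 0.154, -0.0]
contact_force: [-0.1, -0.9, -0.5]
gripper_width: 1.0
grasp_force: 0.0
```

```bash
python3 g.py w_g1 gauge anvil
```

```text
(array([ 0.54773522, -0.00114145,  0.30105495]), np.float64(17.591277137136363)) 3.3833
gauge [([194.3, 43.8, 391.1, 146.0], 0.61)]
anvil [([298.2, 92.2, 319.9, 102.4], 0.52)]
```

arm_command --moves '[[1, [-0.12, -0.95, 0], 0], [1, [-0.12, -0.95, 0], 0], [1, [-0.12, -0.95, 0], 0], [1, [-0.12, -0.95, 0], 0]]'

```text
time: 3.82
tool_pos: [0.4861, 0.1309, 0.3014]
tool_rot: [-0.001, 0.988, 0.152, 0.0]
contact_force: [0.1, 0.3, 0.5]
gripper_width: 0.999
grasp_force: 0.0
```

arm_command --moves '[[1, [-0.12, -0.95, 0.2], -0.0234], [1, [-0.12, -0.95, 0.2], -0.0234], [1, [-0.12, -0.95, 0.2], -0.0234], [1, [-0.12, -0.95, 0.2], -0.0234], [1, [-0.12, -0.95, 0.2], -0.0234], [1, [-0.12, -0.95, 0.2], -0.0234]]'

```text
time: 4.32
tool_pos: [0.4275, 0.2595, 0.271]
tool_rot: [0.0, 0.974, 0.225, -0.0]
contact_force: [0.2, -1.4, -0.5]
gripper_width: 1.0
grasp_force: 0.0
```

```bash
python3 g.py w_s1 stand blade thin_blade
python3 - <<'E'
import cv2,numpy as np
A=[cv2.imread(f"pics/{n}.png") for n in ("w_tray","w_g1","w_s1")]
cv2.imwrite("pics/m1.png",np.vstack([cv2.resize(np.hstack(A[:2]),(800,250)),cv2.resize(A[2],(560,350)) if 0 else cv2.copyMakeBorder(cv2.resize(A[2],(560,350)),0,0,0,240,cv2.BORDER_CONSTANT)]))
E
```

```text
(array([0.42800706, 0.25898868, 0.27139919]), np.float64(25.913832695249813)) 4.3667
stand [([249.5, 105.1, 302.7, 215.2], 0.85)]
blade [([211.5, 217.8, 240.7, 260.9], 0.75), ([263.5, 174.8, 282.1, 212.5], 0.73)]
thin_blade [([259.8, 120.6, 279.5, 151.7], 0.92), ([441.1, 37.8, 640.0, 152.9], 0.64)]
```

View pics/m1.png

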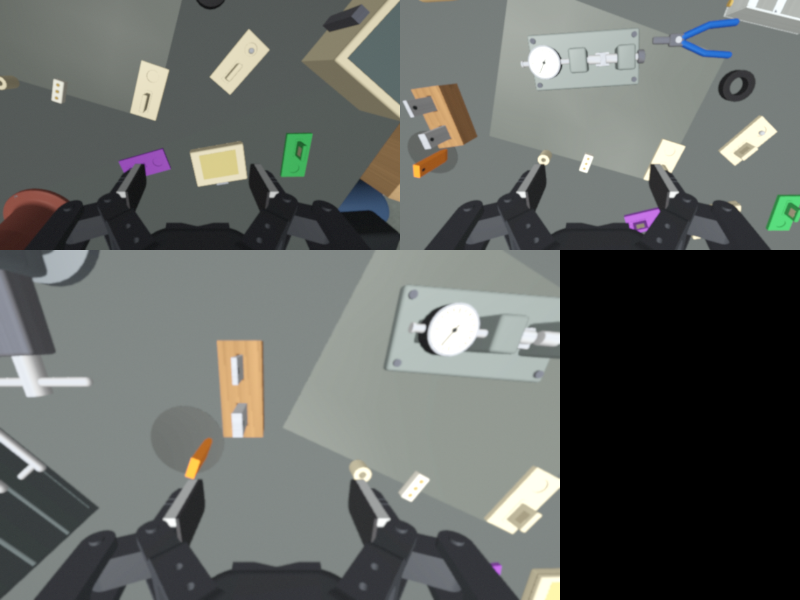

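The left and right stand blades show at full-frame (272,135) and (274,194) in the wrist view. The nearer one at (274,194) looks wider, and the orange look-alike stands at (226,239). I'm moving closer for two stereo views.

```bash
python3 -c "
from h import *
plan((.375,.275,.21,26),(.345,.285,.21,26))"
```

```text
from [0.4284 0.2588 0.2718] 25.84 t 4.52
(0.375, 0.275, 0.21, 26) 1 calls of [-0.2734 -0.2523  0.412 ] turn -0.0004 (last call) rows min 2.0 0.0
(0.345, 0.285, 0.21, 26) 1 calls of [-0.1505 -0.1476 -0.    ] turn 0.0 (last call) rows min 0.8 0.0
```

arm_command --moves '[[1, [-0.27, -0.25, 0.41], 0], [1, [-0.27, -0.25, 0.41], 0], [1, [-0.27, -0.25, 0.41], 0], [1, [-0.27, -0.25, 0.41], 0], [1, [-0.27, -0.25, 0.41], 0]]'

```text
time: 4.93
tool_pos: [0.3757, 0.2758, 0.2109]
tool_rot: [-0.0, 0.975, 0.224, 0.001]
contact_force: [0.5, 0.9, 0.0]
gripper_width: 1.003
grasp_force: 0.0
```

```bash
python3 g.py w_s2 stand blade thin_blade
```

```text
(array([0.37648488, 0.27617282, 0.21209258]), np.float64(25.91874819274176)) 4.9833
stand []
blade [([226.1, 201.5, 258.0, 254.6], 0.75), ([295.4, 146.8, 311.3, 195.6], 0.68), ([500.1, 0.3, 637.7, 115.7], 0.4)]
thin_blade [([295.1, 70.4, 308.2, 113.9], 0.59)]
```

arm_command --moves '[[1, [-0.15, -0.35, 0], 0], [1, [-0.15, -0.35, 0], 0], [1, [-0.15, -0.35, 0], 0], [1, [-0.15, -0.35, 0], 0]]'

```text
time: 5.47
tool_pos: [0.332, 0.314, 0.211]
tool_rot: [-0.0, 0.974, 0.226, 0.001]
contact_force: [-0.6, 0.1, -0.8]
gripper_width: 0.999
grasp_force: 0.0
```

```bash
python3 g.py w_s3 stand blade thin_blade
python3 - <<'E'
from h import *
import pickle
a=[]
for n in ("w_s2","w_s3"):
    w=pickle.load(open(n+".pkl","rb")); r=np.array([[.428,.305,.07]]);u,v=proj(w,r)[0]; u0,v0=int(u-62),int(v-93); print(n,u0,v0)
    a.append(cv2.resize(w["frame"][max(v0,0):v0+187,u0:u0+125],(400,None) if 0 else None,fx=3.2,fy=3.2,interpolation=cv2.INTER_CUBIC))
h=min(x.shape[0] for x in a)
print([x.shape for x in a]); save("m2.png",np.hstack([x[:h] for x in a]))
E
```

```text
(array([0.33224499, 0.313643  , 0.21082176]), np.float64(26.014875370174938)) 5.5167
stand [([329.8, 24.8, 402.1, 178.5], 0.8)]
blade [([351.9, 122.8, 378.8, 168.5], 0.79), ([279.5, 181.7, 304.6, 233.1], 0.7)]
thin_blade [([358.2, 35.7, 384.6, 86.2], 0.75), ([329.5, 24.7, 401.8, 176.9], 0.59)]
w_s2 248 40
w_s3 312 13
[(598, 400, 3), (598, 400, 3)]
```

View pics/m2.png

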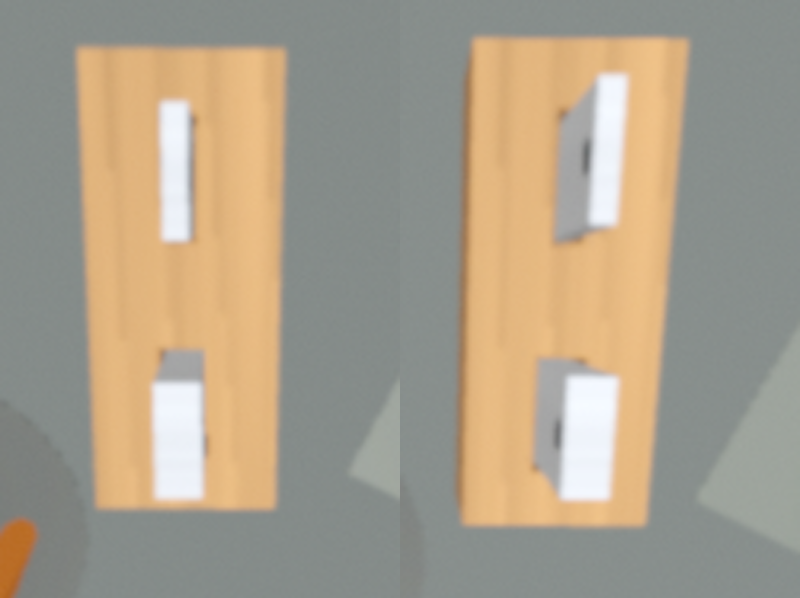

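The near blade is clearly the thicker: its top is about 51 px wide here against 30 px for the far one. It's centred at (178,440) left and (590,438) right, and the orange one lies off to the left at the bottom. I'll triangulate the top corners.

Run:
```python
from h import *
import pickle
a,b=[pickle.load(open(n+".pkl","rb")) for n in ("w_s2","w_s3")]
A=np.array([(153,381),(204,379),(204,499),(154,499)])/3.2+[248,40]
B=(np.array([(568,376),(619,376),(611,500),(560,500)])-[400,0])/3.2+[312,13]
P=np.array([tri([(a,x),(b,y)]) for x,y in zip(A,B)]);print(np.round(P,4),P.mean(0))
print("thick",np.linalg.norm(P[0]-P[1]),np.linalg.norm(P[3]-P[2]),"w",np.linalg.norm(P[0]-P[3]),np.linalg.norm(P[1]-P[2]))
for i,j in((3,0),(2,1)): d=P[j]-P[i];print(np.degrees(np.arctan2(d[1],d[0])))
# stand edges at z=.05
As=np.array([(78,47),(286,47),(276,508),(97,508)])/3.2+[248,40]
Bs=(np.array([(473,38),(689,39),(647,525),(462,525)])-[400,0])/3.2+[312,13]
Q=np.array([tri([(a,x),(b,y)]) for x,y in zip(As,Bs)]);print(np.round(Q,4),Q.mean(0))
for i,j in((3,0),(2,1)): d=Q[j]-Q[i];print(np.degrees(np.arctan2(d[1],d[0])),np.linalg.norm(d))
# orange
c=P.mean(0);plan((c[0],c[1],.15,26))
```

```text
[[0.407  0.3078 0.0981]
 [0.4126 0.2963 0.0959]
 [0.3851 0.2832 0.0988]
 [0.3795 0.2949 0.0992]] [0.39605956 0.29558006 0.09800067]
thick 0.01297077834042582 0.012965945485093661 w 0.030393487207450113 0.030596981266054594
25.191724807642974
25.52468620168263
[[0.4716 0.3634 0.0481]
 [0.496  0.3125 0.0498]
 [0.3789 0.2556 0.0512]
 [0.3535 0.3063 0.0488]] [0.42498216 0.30945544 0.04946227]
25.82408881925641 0.1312296232125806
25.909965413618682 0.13014392168920924
from [0.3322 0.3131 0.2102] 25.94 t 5.67
(np.float64(0.3960595581602198), np.float64(0.29558006345222204), 0.15, 26) 1 calls of [0.3318 0.2916 0.4012] turn -0.0002 (last call) rows min 2.1 0.0
```

Run:
```python
from h import *
import pickle
a,b=[pickle.load(open(n+".pkl","rb")) for n in ("w_s2","w_s3")]
o=tri([(a,(234,250)),(b,(286,228))]); o2=tri([(a,(253,204)),(b,(299,184))]);print(o,o2)
c=np.array([.396,.2955]);f=np.radians(25.9);X=np.array([np.cos(f),np.sin(f)]);Y=np.array([np.sin(f),-np.cos(f)])
for q in(o,o2): d=q[:2]-c;print(d@X,d@Y)
```

```text
[0.29153746 0.3254894  0.0679256 ] [0.32372313 0.32955779 0.01483233]
-0.08087066578680957 -0.07260661984778863
-0.05014071413151753 -0.06220761446996491
```

arm_command --moves '[[0, [0.332, 0.291, 0.2], 0], [0, [0.332, 0.291, 0.4], 0], [0, [0.332, 0.291, 0.4], 0], [0, [0.332, 0.291, 0.4], 0], [0, [0.332, 0.291, 0.4], 0], [0, [0.332, 0.291, 0.4], 0]]'

```text
time: 6.17
tool_pos: [0.3955, 0.2965, 0.1511]
tool_rot: [-0.0, 0.974, 0.225, 0.001]
contact_force: [-0.8, -0.0, -0.0]
gripper_width: 0.5
grasp_force: 0.0
```

```bash
python3 -c "
from h import *
plan((.396,.2955,.084,25.8),(.396,.2955,.15,25.8))"
```

```text
from [0.3955 0.2965 0.1511] 26.0 t 6.17
(0.396, 0.2955, 0.084, 25.8) 1 calls of [2.000e-04 7.400e-03 4.475e-01] turn 0.0006 (last call) rows min 1.6 0.0
(0.396, 0.2955, 0.15, 25.8) 1 calls of [ 0.    0.   -0.44] turn -0.0 (last call) rows min 1.6 0.0
```

Orange is clear (62 mm off to the side). Descend and grip.

arm_command --moves '[[0, [0, 0.007, 0.15], 0.0005], [0, [0, 0.007, 0.3], 0.0005], [0, [0, 0.007, 0.45], 0.0005], [0, [0, 0.007, 0.45], 0.0005], [0, [0, 0.007, 0.45], 0.0005], [-1, [0, 0.007, 0.45], 0.0005], [-1, [0, 0.007, 0.45], 0.0005], [-1, [0, 0.007, 0.45], 0.0005], [-1, [0, 0.007, 0.45], 0.0005], [-1, [0, 0.007, 0.45], 0.0005], [-1, [0, 0.007, 0.45], 0.0005], [-1, [0, 0.007, 0.45], 0.0005], [-1, [0, 0.007, 0.45], 0.0005], [-1, [0, 0.007, 0.45], 0.0005]]'

```text
time: 7.33
tool_pos: [0.397, 0.296, 0.0848]
tool_rot: [-0.001, 0.975, 0.223, 0.002]
contact_force: [-1.4, -0.0, 6.6]
gripper_width: 0.129
grasp_force: 58.9
```

```bash
python3 -c "
from h import *
s,p,y=pose();print(p,y,s['contact_force'],s['gripper_width']*85,s['grasp_force'])"
```

```text
[0.39703355 0.29601539 0.08477318] 25.81663607849571 [-1.40896224 -0.0100618   6.63399008] 11.00417937711645 58.89565587043762
```

arm_command --moves '[[-1, [0, 0, -0.1], 0], [-1, [0, 0, -0.25], 0], [-1, [0, 0, -0.5], 0], [-1, [0, 0, -0.75], 0], [-1, [0, 0, -1.0], 0], [-1, [0, 0, -1.0], 0], [-1, [0, 0, -1.0], 0]]'

```text
time: 7.92
tool_pos: [0.397, 0.2959, 0.2357]
tool_rot: [-0.001, 0.975, 0.223, 0.003]
contact_force: [0.9, -0.3, -2.8]
gripper_width: 0.13
grasp_force: 59.5
```

```bash
python3 g.py w_b1 blade
python3 - <<'E'
from h import *
import pickle
w=pickle.load(open("w_g1.pkl","rb")); u0,v0=190,40
save("m3.png",cv2.resize(w["frame"][40:150,190:395],None,fx=3.8,fy=3.8,interpolation=cv2.INTER_CUBIC))
plan((.52,.15,.234,22),(.575,-.01,.234,22))
E
```

```text
(array([0.39570856, 0.29518678, 0.23280995]), np.float64(25.81949372908253)) 7.9667
blade [([301.4, 210.6, 329.3, 337.9], 0.77), ([244.9, 218.3, 272.0, 267.6], 0.66)]
from [0.3949 0.2948 0.231 ] 25.82 t 8.02
(0.52, 0.15, 0.234, 22) 2 calls of [ 0.1651  0.6159 -0.0101] turn 0.0106 (last call) rows min 2.3 0.5
(0.575, -0.01, 0.234, 22) 2 calls of [-0.0298  0.5632 -0.    ] turn 0.0 (last call) rows min 2.0 0.0
```

View pics/m3.png

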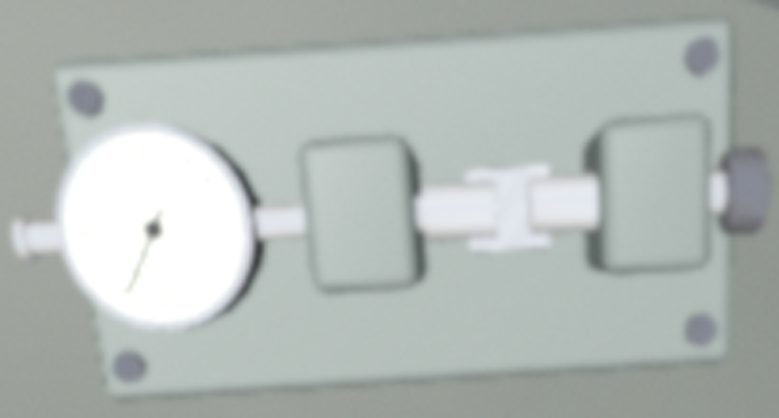

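The blade is lifted in the grip at (315,270). The gauge crop shows the posts at (358,212) and (655,193), the anvils meeting at about (515,208), and the dial at (150,227) on the left, so +y points image-left. Moving the blade above the gauge, aside by about 4 cm, for close views.

arm_command --moves '[[-1, [0.08, 0.3, 0], 0], [-1, [0.17, 0.6, -0.02], 0], [-1, [0.17, 0.6, -0.02], 0.005], [-1, [0.17, 0.6, -0.02], 0.012], [-1, [0.17, 0.6, -0.02], 0.012]]'

```text
time: 8.43
tool_pos: [0.4571, 0.2241, 0.2324]
tool_rot: [0.0, 0.983, 0.185, -0.003]
contact_force: [0.2, -0.7, -2.4]
gripper_width: 0.133
grasp_force: 59.8
```

```bash
python3 -c "
from h import *
plan((.52,.15,.236,21.5),(.604,.024,.236,21.5),(.596,-.02,.236,21.5))"
```

```text
from [0.4571 0.2241 0.2324] 21.32 t 8.43
(0.52, 0.15, 0.236, 21.5) 1 calls of [ 0.211   0.6126 -0.0238] turn -0.0005 (last call) rows min 2.3 0.0
(0.604, 0.024, 0.236, 21.5) 1 calls of [ 0.2132  0.9868 -0.    ] turn -0.0 (last call) rows min 3.6 0.0
(0.596, -0.02, 0.236, 21.5) 1 calls of [-0.1571  0.2534 -0.    ] turn -0.0 (last call) rows min 1.1 0.0
```

arm_command --moves '[[-1, [0.21, 0.61, -0.02], 0], [-1, [0.21, 0.61, -0.02], 0], [-1, [0.21, 0.61, -0.02], 0], [-1, [0.21, 0.61, -0.02], 0]]'

```text
time: 8.77
tool_pos: [0.5213, 0.1498, 0.2366]
tool_rot: [0.0, 0.983, 0.185, -0.001]
contact_force: [-0.5, -0.2, -2.5]
gripper_width: 0.134
grasp_force: 60.2
```

arm_command --moves '[[-1, [0.21, 0.98, 0], 0], [-1, [0.21, 0.98, 0], 0], [-1, [0.21, 0.98, 0], 0], [-1, [0.21, 0.98, 0], 0], [-1, [0.21, 0.98, 0], 0], [-1, [0.21, 0.98, 0], 0], [-1, [0.21, 0.98, 0], 0]]'

```text
time: 9.35
tool_pos: [0.6027, 0.0278, 0.237]
tool_rot: [-0.001, 0.982, 0.187, -0.001]
contact_force: [-0.7, 0.1, -1.4]
gripper_width: 0.133
grasp_force: 60.3
```

```bash
python3 g.py w_g2 gauge anvil
```

```text
(array([0.60274044, 0.02808854, 0.23733391]), np.float64(21.607561640341807)) 9.4
gauge [([185.4, 98.9, 414.8, 198.8], 0.87)]
anvil [([427.4, 97.4, 581.4, 162.7], 0.71), ([309.7, 151.1, 331.8, 165.2], 0.54)]
```

arm_command --moves '[[-1, [-0.15, 0.3, 0], 0], [-1, [-0.15, 0.3, 0], 0], [-1, [-0.15, 0.3, 0], 0], [-1, [-0.15, 0.3, 0], 0], [-1, [-0.15, 0.3, 0], 0]]'

```text
time: 9.92
tool_pos: [0.5992, -0.0227, 0.2384]
tool_rot: [-0.0, 0.982, 0.187, 0.0]
contact_force: [0.8, -0.0, -1.2]
gripper_width: 0.131
grasp_force: 60.3
```

```bash
python3 g.py w_g3 gauge anvil
python3 - <<'E'
from h import *
import pickle
a=[]
for n in ("w_g2","w_g3"):
    w=pickle.load(open(n+".pkl","rb")); u,v=proj(w,[[.641,.017,.07]])[0]; u0,v0=int(u-90),max(int(v-66),0); print(n,u,v,u0,v0)
    a.append(cv2.resize(w["frame"][v0:v0+133,u0:u0+180],None,fx=4.4,fy=4.4,interpolation=cv2.INTER_CUBIC)[:290] if 0 else cv2.resize(w["frame"][v0:v0+66+8,u0:u0+180],None,fx=4.4,fy=4.4,interpolation=cv2.INTER_CUBIC)) if 0 else a.append(cv2.resize(w["frame"][v0+30:v0+98,u0:u0+180],None,fx=4.4,fy=4.4,interpolation=cv2.INTER_CUBIC))
save("m4.png",np.vstack(a)); print([x.shape for x in a])
E
```

```text
(array([ 0.59927792, -0.02259842,  0.23831627]), np.float64(21.566595199067567)) 9.9667
gauge [([134.7, 77.0, 369.3, 182.5], 0.74)]
anvil [([259.2, 127.3, 286.6, 144.1], 0.79)]
w_g2 339.6205413559886 159.81544262317854 249 93
w_g3 292.6619468105196 137.47986956851133 202 71
[(299, 792, 3), (299, 792, 3)]
```

View pics/m4.png

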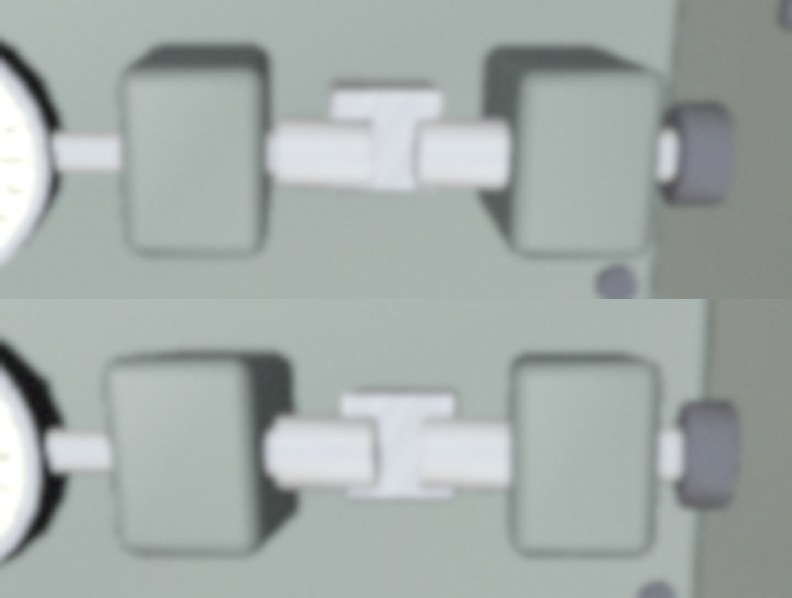

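Run:
```python
from h import *
import pickle
a,b=[pickle.load(open(n+".pkl","rb")) for n in ("w_g2","w_g3")]
fa=lambda P:np.array(P,float)/4.4+[249,123]
fb=lambda P:(np.array(P,float)-[0,299])/4.4+[202,101]
# post tops: L: tl tr br bl ; R
A=fa([(124,70),(266,70),(265,253),(126,253),(517,73),(658,73),(655,253),(519,253)])
B=fb([(108,362),(250,362),(256,552),(118,552),(512,362),(657,362),(655,553),(513,553)])
P=np.array([tri([(a,x),(b,y)]) for x,y in zip(A,B)]); print(np.round(P,4))
L=P[:4].mean(0);R=P[4:].mean(0);d=L-R;yaw=np.degrees(np.arctan2(d[1],d[0]));print("posts",L,R,np.linalg.norm(d),"gauge y yaw",yaw,"mid",(L+R)/2)
# edges yaw (x dir): bottom->top of each post
for i,j in((3,0),(2,1),(7,4),(6,5)): e=P[j]-P[i];print("xyaw",np.degrees(np.arctan2(e[1],e[0])),np.linalg.norm(e))
for i,j in((1,0),(2,3),(5,4),(6,7)): e=P[j]-P[i];print("yyaw",np.degrees(np.arctan2(e[1],e[0])),np.linalg.norm(e))
th=np.radians(yaw);Y=np.array([np.cos(th),np.sin(th)]);X=np.array([np.sin(th),-np.cos(th)]);m=((L+R)/2)[:2]
# anvil faces: fixed, sprung
FA,SA=fa([(417,155)]),fa([(373,155)]);FB,SB=fb([(421,453)]),fb([(376,453)])
for nm,u,v in(("fixed",FA,FB),("sprung",SA,SB)):
    t=tri([(a,u[0]),(b,v[0])]);print(nm,np.round(t,4),(t[:2]-m)@X,(t[:2]-m)@Y,[np.round(((at_z(p,q[0],.069)[0][:2]-m)@Y),4) for p,q in((a,u),(b,v))])
# backstop plate corners z=.047
SA=fa([(331,91),(441,91)]);SB=fb([(343,395),(453,395)])
for u,v in zip(SA,SB):
    t=tri([(a,u),(b,v)]);print("stop",np.round(t,4),(t[:2]-m)@X,(t[:2]-m)@Y)
# blade in images: expected centre line of tool
for n in("w_b1","w_g2","w_g3"):
    w=pickle.load(open(n+".pkl","rb"));p,yw=w["pose"];yr=np.radians(yw)
    tx=np.array([np.cos(yr),np.sin(yr),0]);ty=np.array([np.sin(yr),-np.cos(yr),0])
    for dx in(.015,):
      for dz in(-.014,.066): print(n,dz,np.round([proj(w,p+tx*dx+ty*e-np.array([0,0,dz]))[0] for e in(-.006,.006)],1).tolist())
    np.save(n+"_bl.npy",w["frame"])
print(pickle.load(open("w_g3.pkl","rb"))["pose"])
x=np.vstack([cv2.resize(pickle.load(open(n+".pkl","rb"))["frame"][200:350,250:383],None,fx=3.9,fy=3.9,interpolation=cv2.INTER_CUBIC) for n in("w_g3",)])
save("m5.png",x)
```

```text
[[ 0.6381  0.0806  0.0757]
 [ 0.6496  0.0523  0.0792]
 [ 0.6134  0.0383  0.0837]
 [ 0.6012  0.0668  0.0793]
 [ 0.669   0.0016  0.075 ]
 [ 0.6802 -0.0271  0.0738]
 [ 0.6445 -0.0417  0.0819]
 [ 0.634  -0.0129  0.0856]]
posts [0.62559628 0.0594849  0.07946457] [ 0.65695984 -0.020015    0.07908102] 0.0854637624718913 gauge y yaw 111.52976220329538 mid [0.64127806 0.01973495 0.0792728 ]
xyaw 20.443874672698296 0.03963812401490374
xyaw 21.01377499326168 0.03905292991277669
xyaw 22.384311008513624 0.03934440520373029
xyaw 22.284654208138807 0.03942472579418503
yyaw 112.09413774289008 0.03075569738862646
yyaw 113.33973865208529 0.03127879953266091
yyaw 111.37217612381342 0.030758124411034485
yyaw 110.05330423277333 0.030917994099934242
fixed [0.6435 0.0131 0.0653] -0.0004165381831421058 -0.00700165341420749 [np.float64(-0.0066), np.float64(-0.0073)]
sprung [0.6398 0.0224 0.0654] -0.00040833526483307985 0.003038448560380938 [np.float64(0.0033), np.float64(0.0027)]
stop [0.6471 0.0352 0.0445] 0.011126828868840142 0.012261397406798904
stop [0.6569 0.0111 0.0472] 0.011393014657966135 -0.013823945653156079
w_b1 -0.014 [[300.7, 276.4], [328.8, 276.4]]
w_b1 0.066 [[306.2, 212.2], [323.6, 212.2]]
w_g2 -0.014 [[299.3, 278.0], [328.3, 278.0]]
w_g2 0.066 [[305.7, 211.0], [323.4, 211.0]]
w_g3 -0.014 [[299.8, 277.4], [328.7, 277.4]]
w_g3 0.066 [[305.8, 211.0], [323.5, 211.0]]
(array([ 0.59927792, -0.02259842,  0.23831627]), np.float64(21.566595199067567))
```

View pics/m5.png

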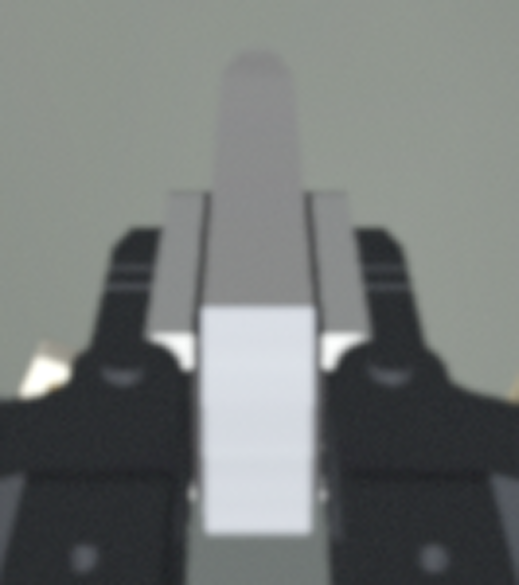

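The held blade shows its top edge at u 301–331 and its nose centre at u ≈ 315.6. That is about 0.7 mm toward tool +y of the nominal TCP line, at both depths, so I'll align in relative terms. The jaws measure (0.6413, 0.0187), with a 10.0 mm anvil gap and stop height ≈ 0.046, which matches the description. The TCP target is (0.6411, 0.0194).

```bash
python3 -c "
from h import *
plan((.6411,.0194,.238,21.53),(.6411,.0194,.148,21.53))"
```

```text
from [ 0.5994 -0.0227  0.2383] 21.57 t 10.07
(0.6411, 0.0194, 0.238, 21.53) 1 calls of [ 0.3621 -0.1588  0.0022] turn 0.0001 (last call) rows min 1.4 0.0
(0.6411, 0.0194, 0.148, 21.53) 1 calls of [0.  0.  0.6] turn -0.0 (last call) rows min 2.2 0.0
```

arm_command --moves '[[-1, [0.362, -0.159, 0], 0], [-1, [0.362, -0.159, 0], 0], [-1, [0.362, -0.159, 0], 0], [-1, [0.362, -0.159, 0.2], 0], [-1, [0.362, -0.159, 0.4], 0], [-1, [0.362, -0.159, 0.55], 0], [-1, [0.362, -0.159, 0.6], 0], [-1, [0.362, -0.159, 0.6], 0], [-1, [0.362, -0.159, 0.6], 0], [-1, [0.362, -0.159, 0.6], 0], [-1, [0.362, -0.159, 0.6], 0], [-1, [0.362, -0.159, 0.6], 0]]'

```text
time: 11.07
tool_pos: [0.6423, 0.0183, 0.1506]
tool_rot: [0.0, 0.982, 0.187, 0.002]
contact_force: [-0.0, -0.3, -1.6]
gripper_width: 0.134
grasp_force: 60.3
```

```bash
python3 g.py w_i1
python3 - <<'E'
from h import *
import pickle
w=pickle.load(open("w_i1.pkl","rb"));s=manip.grab_frame("scene")
save("m6.png",cv2.resize(w["frame"][150:290,215:415],None,fx=4,fy=4,interpolation=cv2.INTER_CUBIC))
plan((.6411,.0194,.148,21.53))
p,yw=w["pose"];yr=np.radians(21.53);X=np.array([np.cos(yr),np.sin(yr),0]);Y=np.array([-np.sin(yr),np.cos(yr),0]);J=np.array([.6413,.0187,.062])
for n,q in(("fix",J+Y*-.006+X*.008),("spr",J+Y*.004+X*.008),("fixtop",J+Y*-.006+[0,0,.008]),("sprtop",J+Y*.004+[0,0,.008])): print(n,(proj(w,q)[0]-[215,150])*4)
E
```

```text
(array([0.6420574 , 0.01829274, 0.15012432]), np.float64(21.50114459361946)) 11.1167
from [0.6418 0.0183 0.1497] 21.5 t 11.17
(0.6411, 0.0194, 0.148, 21.53) 1 calls of [-0.0018 -0.0083  0.0112] turn -0.0001 (last call) rows min 0.1 0.0
fix [425.92917441 243.36933121]
spr [373.33262113 243.43712974]
fixtop [426.62079836 298.55022842]
sprtop [372.79507584 298.62744316]
```

View pics/m6.png

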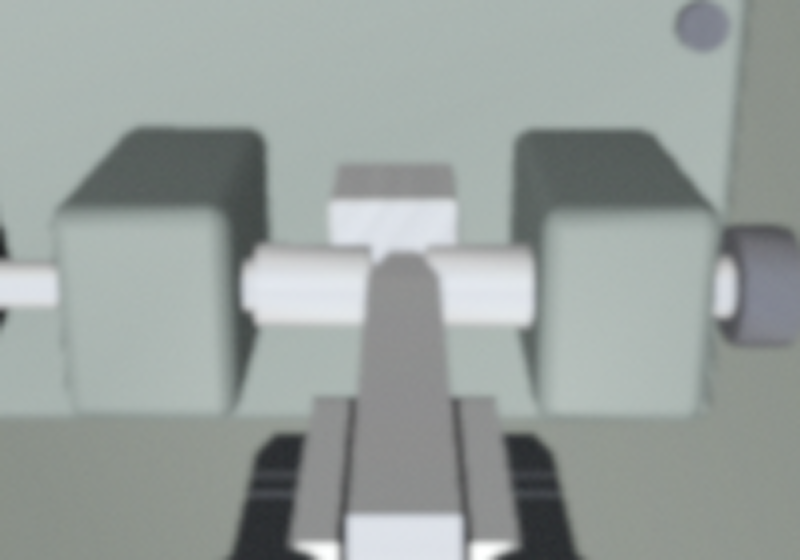

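Anvil faces show at x ≈ 373 (sprung) and 427 (fixed), so y = 0 is at about 395. The blade is centred at 405, so it needs about 1.8 mm toward image-left (tool −y). I'll shift and lower slowly.

arm_command --moves '[[-1, [0, -0.012, 0], 0], [-1, [0, -0.012, 0], 0], [-1, [0, -0.012, 0], 0], [-1, [0, -0.012, 0.02], 0], [-1, [0, -0.012, 0.04], 0], [-1, [0, -0.012, 0.06], 0], [-1, [0, -0.012, 0.08], 0], [-1, [0, -0.012, 0.1], 0], [-1, [0, -0.012, 0.12], 0], [-1, [0, -0.012, 0.14], 0], [-1, [0, -0.012, 0.16], 0], [-1, [0, -0.012, 0.16], 0], [-1, [0, -0.012, 0.16], 0]]'

```text
time: 12.25
tool_pos: [0.6414, 0.0197, 0.1249]
tool_rot: [0.001, 0.982, 0.186, 0.001]
contact_force: [1.9, -2.0, 0.1]
gripper_width: 0.133
grasp_force: 60.6
```

arm_command --moves '[[-1, [0, 0, 0.015], 0], [-1, [0, 0, 0.03], 0], [-1, [0, 0, 0.045], 0], [-1, [0, 0, 0.06], 0], [-1, [0, 0, 0.07], 0], [-1, [0, 0, 0.075], 0], [-1, [0, 0, 0.08], 0], [-1, [0, 0, 0.08], 0], [-1, [0, 0, 0.08], 0]]'

```text
time: 13.0
tool_pos: [0.6405, 0.0198, 0.1138]
tool_rot: [0.0, 0.982, 0.187, -0.0]
contact_force: [-2.8, -4.1, 9.1]
gripper_width: 0.131
grasp_force: 62.1
```

arm_command --moves '[[-1, [0, 0, 0.005], 0], [-1, [0, 0, 0.01], 0], [-1, [0, 0, 0.01], 0], [-1, [0, 0, 0.01], 0]]'

```text
time: 13.33
tool_pos: [0.6406, 0.0197, 0.1138]
tool_rot: [0.0, 0.982, 0.187, -0.0]
contact_force: [-6.5, -3.8, 14.1]
gripper_width: 0.132
grasp_force: 62.9
```

arm_command --moves '[[-1, [0, 0, 0.008], 0], [-1, [0, 0, 0.008], 0], [-1, [0, 0, 0.0], 0], [-1, [0, 0, -0.008], 0], [-1, [0, 0, -0.012], 0], [-1, [0, 0, -0.012], 0]]'

```text
time: 13.83
tool_pos: [0.6405, 0.0197, 0.1138]
tool_rot: [0.0, 0.982, 0.187, -0.0]
contact_force: [-2.0, -4.1, 7.1]
gripper_width: 0.132
grasp_force: 61.5
```

arm_command --moves '[[-0.6, [0, 0, 0], 0], [-0.5, [0, 0, 0], 0], [-0.4, [0, 0, 0], 0], [-0.3, [0, 0, 0], 0], [-0.3, [0, 0, 0], 0], [-0.3, [0, 0, 0], 0], [-0.3, [0, 0, 0], 0]]'

```text
time: 14.42
tool_pos: [0.6404, 0.0202, 0.1124]
tool_rot: [-0.0, 0.982, 0.187, -0.0]
contact_force: [-0.1, 0.3, 0.2]
gripper_width: 0.35
grasp_force: 0.0
```

arm_command --moves '[[-0.3, [0, 0, -0.05], 0], [-0.3, [0, 0, -0.15], 0], [-0.3, [0, 0, -0.3], 0], [-0.3, [0, 0, -0.5], 0], [-0.3, [0, 0, -0.7], 0], [-0.3, [0, 0, -0.7], 0], [-0.3, [0, 0, -0.7], 0], [-0.3, [0, 0, -0.7], 0]]'

```text
time: 15.08
tool_pos: [0.6407, 0.0201, 0.2188]
tool_rot: [0.0, 0.982, 0.187, 0.001]
contact_force: [0.6, -0.7, -1.0]
gripper_width: 0.351
grasp_force: 0.0
```

```bash
python3 g.py w_i2 blade
python3 - <<'E'
from h import *
import pickle
w=pickle.load(open("w_i2.pkl","rb"));s=manip.grab_frame("scene")
u,v=proj(w,[[.641,.019,.1]])[0].astype(int);su,sv=proj(s,[[.641,.019,.08]])[0].astype(int);print(u,v,su,sv)
A=cv2.resize(w["frame"][max(v-75,0):max(v-75,0)+150,u-100:u+100],(400,300),interpolation=cv2.INTER_CUBIC)
B=cv2.resize(s["frame"][sv-38:sv+37,su-50:su+50],(400,300),interpolation=cv2.INTER_CUBIC)
save("m7.png",np.hstack([A,B]))
yr=np.radians(21.53);X=np.array([np.cos(yr),np.sin(yr),0]);Y=np.array([-np.sin(yr),np.cos(yr),0]);J=np.array([.6413,.0187,.127])
for e,f in((.006,.015),(-.006,.015),(-.006,-.015),(.006,-.015)):
    print("w",(proj(w,J+Y*e+X*f)[0]-[u-100,max(v-75,0)])*2,"s",(proj(s,J+Y*e+X*f)[0]-[su-50,sv-38])*4+[400,0])
E
```

```text
(array([0.64007531, 0.02014146, 0.21729066]), np.float64(21.501487556963905)) 15.1333
blade [([0.0, 320.7, 26.8, 345.6], 0.66), ([306.7, 178.4, 323.9, 237.9], 0.63)]
316 206 341 258
w [185.6109222  137.07962403] s [616.22434191 128.56292879]
w [217.10388542 137.05230731] s [596.08955545 127.70236779]
w [216.37264366 208.87398413] s [596.29872185  88.39232936]
w [186.19941311 208.90765248] s [615.98226421  89.22016521]
```

View pics/m7.png

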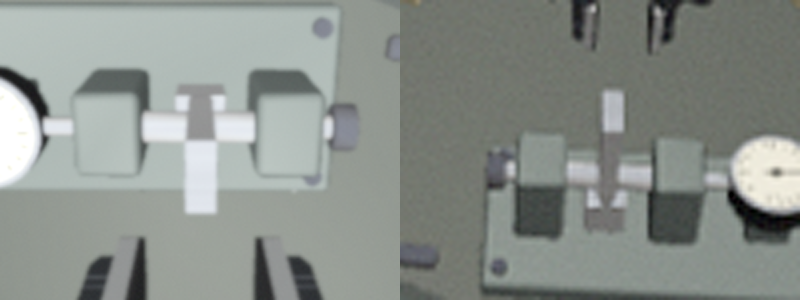

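The blade stands upright in the gap: wrist crop top face (185–217, 140–213), scene crop nose on the backstop at (607,205). Z held at 0.1138 under 16–20 N, so it's fully home. Now the tray.

```bash
python3 -c "
from h import *
plan((.53,-.3,.24,21.5),(.52,-.355,.2,-23))"
```

```text
from [0.6397 0.0202 0.2161] 21.5 t 15.23
(0.53, -0.3, 0.24, 21.5) 2 calls of [-0.7313  0.8589 -0.0798] turn 0.0 (last call) rows min 4.1 0.0
(0.52, -0.355, 0.2, -23) 1 calls of [-0.1964  0.3167  0.2667] turn 0.1236 (last call) rows min 1.6 6.2
```

arm_command --moves '[[-0.3, [-0.73, 0.86, -0.08], 0], [-0.3, [-0.73, 0.86, -0.08], 0], [-0.3, [-0.73, 0.86, -0.08], 0], [-0.3, [-0.73, 0.86, -0.08], 0], [-0.3, [-0.73, 0.86, -0.08], 0]]'

```text
time: 15.65
tool_pos: [0.5838, -0.1454, 0.2289]
tool_rot: [0.001, 0.983, 0.184, -0.001]
contact_force: [-0.9, 0.5, 0.7]
gripper_width: 0.348
grasp_force: 0.0
```

arm_command --moves '[[0, [-0.73, 0.86, -0.08], 0], [0, [-0.73, 0.86, -0.08], 0], [0, [-0.73, 0.86, -0.08], 0], [0, [-0.73, 0.86, -0.08], 0], [0, [-0.73, 0.86, -0.08], 0]]'

```text
time: 16.07
tool_pos: [0.529, -0.3054, 0.2411]
tool_rot: [0.001, 0.983, 0.184, -0.001]
contact_force: [-0.4, 0.5, 0.9]
gripper_width: 0.499
grasp_force: 0.0
```

arm_command --moves '[[0, [-0.196, 0.317, 0.267], 0.02], [0, [-0.196, 0.317, 0.267], 0.04], [0, [-0.196, 0.317, 0.267], 0.06], [0, [-0.196, 0.317, 0.267], 0.08], [0, [-0.196, 0.317, 0.267], 0.1], [0, [-0.196, 0.317, 0.267], 0.1236], [0, [-0.196, 0.317, 0.267], 0.1236], [0, [-0.196, 0.317, 0.267], 0.1236], [0, [-0.196, 0.317, 0.267], 0.1236], [0, [-0.196, 0.317, 0.267], 0.1236]]'

```text
time: 16.9
tool_pos: [0.5214, -0.3547, 0.2008]
tool_rot: [-0.0, 0.98, -0.199, -0.0]
contact_force: [0.6, 0.7, 0.8]
gripper_width: 0.502
grasp_force: 0.0
```

```bash
python3 g.py w_t1 tray ball_center; python3 -c "
from h import *
plan((.535,-.315,.2,-23))"
```

```text
(array([ 0.52140835, -0.35484044,  0.20107458]), np.float64(-22.94442130292304)) 16.95
tray [([287.4, 71.2, 347.0, 187.8], 0.93), ([504.2, 129.8, 605.9, 245.2], 0.56)]
ball_center [([313.4, 95.5, 325.9, 100.8], 0.54), ([184.5, 227.7, 247.2, 304.9], 0.25)]
from [ 0.5214 -0.355   0.2014] -22.96 t 17.05
(0.535, -0.315, 0.2, -23) 1 calls of [-0.0208 -0.2809  0.0092] turn 0.0001 (last call) rows min 1.0 0.0
```

arm_command --moves '[[0, [-0.02, -0.3, 0], 0], [0, [-0.02, -0.3, 0], 0], [0, [-0.02, -0.3, 0], 0], [0, [-0.02, -0.3, 0], 0], [0, [-0.02, -0.3, 0], 0]]'

```text
time: 17.47
tool_pos: [0.5361, -0.3132, 0.2016]
tool_rot: [0.0, 0.98, -0.199, 0.0]
contact_force: [-0.5, -0.4, -0.7]
gripper_width: 0.5
grasp_force: 0.0
```

```bash
python3 g.py w_t2 tray ball_center
python3 - <<'E'
from h import *
import pickle
a=[]
for n,u0,v0 in(("w_t1",268,65),("w_t2",312,65)):
    w=pickle.load(open(n+".pkl","rb"));a.append(cv2.resize(w["frame"][v0:v0+135,u0:u0+98],None,fx=4,fy=4,interpolation=cv2.INTER_CUBIC))
save("m8.png",np.hstack(a))
E
```

```text
(array([ 0.53599638, -0.31334554,  0.20162847]), np.float64(-23.027590526469133)) 17.5167
tray [([327.8, 71.2, 390.0, 182.7], 0.82), ([328.1, 333.0, 364.9, 356.5], 0.73), ([541.9, 124.7, 640.0, 244.5], 0.69)]
ball_center [([23.4, 0.0, 160.6, 131.2], 0.66), ([357.2, 92.7, 372.0, 101.4], 0.62)]
```

View pics/m8.png

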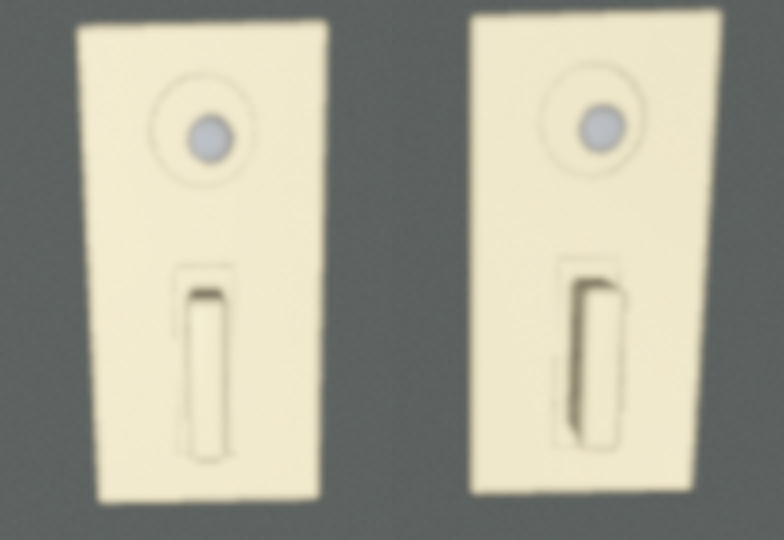

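The ball sits in the pocket at (210,138) left and (602,128) right; tab tops are around (207,380) and (602,370). This is the cream tray with the ball. Triangulating.

Run:
```python
from h import *
import pickle
a,b=[pickle.load(open(n+".pkl","rb")) for n in ("w_t1","w_t2")]
fa=lambda P:np.array(P,float)/4+[268,65]
fb=lambda P:(np.array(P,float)-[392,0])/4+[312,65]
def T(A,B): return np.array([tri([(a,x),(b,y)]) for x,y in zip(fa(A),fb(B))])
t=T([(187,298),(227,298),(225,461),(188,461)],[(585,288),(625,288),(619,450),(583,450)])
c=T([(78,27),(328,22),(319,498),(99,502)],[(471,15),(722,10),(692,490),(471,493)])
k=T([(210,138)],[(602,128)])
print("tab",np.round(t,4),t.mean(0));print("tray",np.round(c,4),c.mean(0));print("ball",k)
for P in(t,c):
    for i,j in((3,0),(2,1)): d=P[j]-P[i];print(np.degrees(np.arctan2(d[1],d[0])),np.linalg.norm(d))
    for i,j in((1,0),(2,3)): d=P[j]-P[i];print(np.degrees(np.arctan2(d[1],d[0])),np.linalg.norm(d))
# single-view yaw on the table plane using all, z=.008
for p,f in((a,fa([(78,27),(328,22),(319,498),(99,502)])),(b,fb([(471,15),(722,10),(692,490),(471,493)]))):
    Q=at_z(p,f,.008);x=(Q[0]+Q[1]-Q[2]-Q[3]);print(Q.mean(0),np.degrees(np.arctan2(x[1],x[0])))
```

```text
tab [[ 0.5695 -0.3752  0.0352]
 [ 0.5657 -0.384   0.0352]
 [ 0.5304 -0.3687  0.0416]
 [ 0.5343 -0.3605  0.0432]] [ 0.54994533 -0.37210524  0.03879497]
tray [[ 0.6375 -0.3747  0.0061]
 [ 0.6145 -0.4317  0.007 ]
 [ 0.5018 -0.3864  0.0076]
 [ 0.5246 -0.3292  0.0063]] [ 0.56959901 -0.38051519  0.00676334]
ball [[ 0.60089136 -0.39460233  0.01298989]]
-22.58203474595799 0.038925063455521866
-23.350250243246954 0.039018535738808
66.9976193610201 0.00961719824795084
64.57369644972731 0.00925008346438945
-21.95271762609964 0.12176541581715195
-21.882690819092993 0.12138283061560572
67.95053305257868 0.06146102390128807
68.30757453600374 0.06161493349902815
[ 0.56964162 -0.38057543  0.008     ] -21.916100705775168
[ 0.56972152 -0.38042382  0.008     ] -21.873548380849808
```

```bash
python3 -c "
from h import *
plan((.5495,-.3722,.1,-21.9),(.5495,-.3722,.039,-21.9))"
```

```text
from [ 0.536  -0.3134  0.2016] -23.05 t 17.62
(0.5495, -0.3722, 0.1, -21.9) 1 calls of [0.2366 0.3256 0.6772] turn -0.0032 (last call) rows min 2.8 0.2
(0.5495, -0.3722, 0.039, -21.9) 1 calls of [ 0.     -0.      0.4067] turn -0.0 (last call) rows min 1.5 0.0
```

arm_command --moves '[[0, [0.237, 0.326, 0.1], -0.0032], [0, [0.237, 0.326, 0.4], -0.0032], [0, [0.237, 0.326, 0.68], -0.0032], [0, [0.237, 0.326, 0.68], -0.0032], [0, [0.237, 0.326, 0.68], -0.0032], [0, [0.237, 0.326, 0.68], -0.0032]]'

```text
time: 18.12
tool_pos: [0.5495, -0.3713, 0.0994]
tool_rot: [-0.0, 0.982, -0.19, -0.001]
contact_force: [0.7, -0.1, 1.7]
gripper_width: 0.497
grasp_force: 0.0
```

```bash
python3 -c "
from h import *
plan((.5495,-.3722,.039,-21.9))"
```

```text
from [ 0.5495 -0.3713  0.0994] -21.85 t 18.12
(0.5495, -0.3722, 0.039, -21.9) 1 calls of [0.0023 0.0055 0.4026] turn 0.0001 (last call) rows min 1.4 0.0
```

arm_command --moves '[[0, [0.002, 0.003, 0.15], 0], [0, [0.002, 0.003, 0.3], 0], [0, [0.002, 0.003, 0.4], 0], [0, [0.002, 0.003, 0.4], 0], [-0.3, [0.002, 0.003, 0.4], 0], [-0.5, [0.002, 0.003, 0.4], 0], [-0.6, [0.002, 0.003, 0.4], 0], [-0.68, [0.002, 0.003, 0.4], 0], [-0.74, [0.002, 0.003, 0.4], 0], [-0.8, [0.002, 0.003, 0.4], 0], [-0.9, [0.002, 0.003, 0.4], 0], [-1, [0.002, 0.003, 0.4], 0], [-1, [0.002, 0.003, 0.4], 0], [-1, [0.002, 0.003, 0.4], 0], [-1, [0.002, 0.003, 0.4], 0], [-1, [0.002, 0.003, 0.4], 0]]'

```text
time: 19.45
tool_pos: [0.5508, -0.3726, 0.0411]
tool_rot: [0.0, 0.982, -0.189, 0.001]
contact_force: [0.2, 1.1, 6.4]
gripper_width: 0.101
grasp_force: 60.5
```

```bash
python3 g.py w_t3 ball_center; python3 -c "
from h import *
s,p,y=pose();print(p,y,s['contact_force'],s['gripper_width']*85,s['grasp_force'])
print(proj(__import__('pickle').load(open('w_t3.pkl','rb')),[[.603,-.394,.0115]]))"
```

```text
(array([ 0.55074075, -0.37256907,  0.041032  ]), np.float64(-21.841470796763858)) 19.5
ball_center [([306.9, 155.5, 330.3, 175.6], 0.83)]
[ 0.55070295 -0.37258774  0.04101657] -21.842114644976657 [-0.661936    0.63403696  5.57667416] 8.846326476878591 60.50082564353943
[[314.5448694  160.92142993]]
```

Gripped the tab at 8.8 mm width; the ball is in the pocket at (318,165). Smooth lift next.

arm_command --moves '[[-1, [0, 0, -0.01], 0], [-1, [0, 0, -0.03], 0], [-1, [0, 0, -0.06], 0], [-1, [0, 0, -0.11], 0], [-1, [0, 0, -0.17], 0], [-1, [0, 0, -0.24], 0], [-1, [0, 0, -0.32], 0], [-1, [0, 0, -0.4], 0], [-1, [0, 0, -0.48], 0], [-1, [0, 0, -0.55], 0], [-1, [0, 0, -0.6], 0], [-1, [0, 0, -0.64], 0], [-1, [0, 0, -0.66], 0], [-1, [0, 0, -0.67], 0], [-1, [0, 0, -0.67], 0], [-1, [0, 0, -0.67], 0]]'

```text
time: 20.88
tool_pos: [0.5496, -0.3718, 0.1393]
tool_rot: [-0.0, 0.982, -0.189, -0.001]
contact_force: [-0.2, 0.2, -1.6]
gripper_width: 0.102
grasp_force: 59.5
```

```bash
python3 g.py w_t4 ball_center; python3 -c "
from h import *
plan((.51,-.22,.14,-21.9),(.51,-.12,.14,21.5),(.5255,-.027,.14,21.5))"
```

```text
(array([ 0.54956547, -0.37176521,  0.13914464]), np.float64(-21.843954690986013)) 20.9333
ball_center [([306.0, 152.5, 333.5, 176.9], 0.59)]
from [ 0.5496 -0.3718  0.1391] -21.84 t 20.98
(0.51, -0.22, 0.14, -21.9) 1 calls of [-0.6213 -0.8409 -0.0057] turn 0.0002 (last call) rows min 3.8 0.0
(0.51, -0.12, 0.14, 21.5) 1 calls of [-0.2487 -0.6186 -0.    ] turn -0.1206 (last call) rows min 2.4 6.1
(0.5255, -0.027, 0.14, 21.5) 1 calls of [ 0.3234 -0.539  -0.    ] turn -0.0 (last call) rows min 2.3 0.0
```

arm_command --moves '[[-1, [-0.006, -0.008, 0], 0], [-1, [-0.019, -0.025, 0], 0], [-1, [-0.043, -0.059, 0], 0], [-1, [-0.074, -0.101, 0], 0], [-1, [-0.118, -0.16, 0], 0], [-1, [-0.167, -0.227, 0], 0], [-1, [-0.223, -0.302, 0], 0], [-1, [-0.279, -0.378, 0], 0], [-1, [-0.341, -0.462, 0], 0], [-1, [-0.397, -0.538, 0], 0], [-1, [-0.453, -0.613, 0], 0], [-1, [-0.502, -0.68, 0], 0], [-1, [-0.546, -0.739, 0], 0], [-1, [-0.577, -0.781, 0], 0], [-1, [-0.601, -0.815, 0], 0], [-1, [-0.614, -0.832, 0], 0], [-1, [-0.62, -0.84, 0], 0], [-1, [-0.62, -0.84, 0], 0]]'

```text
time: 22.48
tool_pos: [0.5106, -0.2205, 0.1401]
tool_rot: [0.0, 0.982, -0.189, 0.0]
contact_force: [0.4, -0.3, -0.9]
gripper_width: 0.102
grasp_force: 59.5
```

arm_command --moves '[[-1, [-0.0025, -0.006, 0], -0.001], [-1, [-0.0075, -0.019, 0], -0.004], [-1, [-0.0175, -0.043, 0], -0.008], [-1, [-0.03, -0.074, 0], -0.014], [-1, [-0.047, -0.118, 0], -0.023], [-1, [-0.067, -0.167, 0], -0.033], [-1, [-0.09, -0.223, 0], -0.043], [-1, [-0.112, -0.279, 0], -0.054], [-1, [-0.137, -0.341, 0], -0.066], [-1, [-0.16, -0.397, 0], -0.077], [-1, [-0.182, -0.453, 0], -0.088], [-1, [-0.202, -0.502, 0], -0.098], [-1, [-0.22, -0.546, 0], -0.106], [-1, [-0.232, -0.577, 0], -0.112], [-1, [-0.242, -0.601, 0], -0.117], [-1, [-0.247, -0.614, 0], -0.119], [-1, [-0.249, -0.62, 0], -0.1205], [-1, [-0.249, -0.62, 0], -0.1205], [-1, [-0.249, -0.62, 0], -0.1205]]'

```text
time: 24.07
tool_pos: [0.5104, -0.1205, 0.1401]
tool_rot: [0.0, 0.982, 0.187, -0.0]
contact_force: [-0.2, 0.4, -2.0]
gripper_width: 0.101
grasp_force: 59.4
```

```bash
python3 g.py w_t5 ball_center; python3 -c "
from h import *
plan((.5255,-.027,.14,21.5),(.5255,-.027,.0915,21.5))"
```

```text
(array([ 0.5104428 , -0.12053458,  0.14006603]), np.float64(21.511840944632446)) 24.1167
ball_center [([306.9, 151.5, 330.4, 174.0], 0.71)]
from [ 0.5104 -0.1205  0.1401] 21.51 t 24.17
(0.5255, -0.027, 0.14, 21.5) 1 calls of [ 3.220e-01 -5.433e-01  5.000e-04] turn 0.0 (last call) rows min 2.3 0.0
(0.5255, -0.027, 0.0915, 21.5) 1 calls of [0.     0.     0.3233] turn -0.0 (last call) rows min 1.2 0.0
```

arm_command --moves '[[-1, [0.003, -0.005, 0], 0], [-1, [0.01, -0.016, 0], 0], [-1, [0.022, -0.038, 0], 0], [-1, [0.038, -0.065, 0], 0], [-1, [0.061, -0.103, 0], 0], [-1, [0.087, -0.146, 0], 0], [-1, [0.116, -0.195, 0], 0], [-1, [0.145, -0.244, 0], 0], [-1, [0.177, -0.298, 0], 0], [-1, [0.206, -0.347, 0], 0], [-1, [0.235, -0.396, 0], 0], [-1, [0.261, -0.44, 0], 0], [-1, [0.283, -0.477, 0], 0], [-1, [0.299, -0.504, 0], 0], [-1, [0.312, -0.526, 0], 0], [-1, [0.319, -0.537, 0], 0], [-1, [0.322, -0.543, 0], 0], [-1, [0.322, -0.543, 0], 0], [-1, [0.322, -0.543, 0], 0]]'

```text
time: 25.75
tool_pos: [0.5254, -0.027, 0.14]
tool_rot: [0.0, 0.982, 0.187, -0.0]
contact_force: [-0.5, 0.4, -1.0]
gripper_width: 0.102
grasp_force: 59.4
```

arm_command --moves '[[-1, [0, 0, 0.005], 0], [-1, [0, 0, 0.015], 0], [-1, [0, 0, 0.03], 0], [-1, [0, 0, 0.055], 0], [-1, [0, 0, 0.09], 0], [-1, [0, 0, 0.13], 0], [-1, [0, 0, 0.17], 0], [-1, [0, 0, 0.21], 0], [-1, [0, 0, 0.25], 0], [-1, [0, 0, 0.28], 0], [-1, [0, 0, 0.3], 0], [-1, [0, 0, 0.315], 0], [-1, [0, 0, 0.323], 0], [-1, [0, 0, 0.323], 0], [-1, [0, 0, 0.323], 0], [-1, [0, 0, 0.323], 0], [-1, [0, 0, 0.323], 0], [-1, [0, 0, 0.323], 0]]'

```text
time: 27.25
tool_pos: [0.5256, -0.0268, 0.0919]
tool_rot: [0.0, 0.982, 0.187, 0.0]
contact_force: [-0.1, -1.2, -1.8]
gripper_width: 0.106
grasp_force: 59.4
```

```bash
python3 g.py w_f ball_center blade tray
python3 - <<'E'
from h import *
import pickle
w=pickle.load(open("w_f.pkl","rb"));s=manip.grab_frame("scene")
A=cv2.resize(w["frame"],(480,300));B=cv2.resize(s["frame"][170:320,200:400],(400,300),interpolation=cv2.INTER_CUBIC)
save("m9.png",np.hstack([A[:,80:],B]))
print(at_z(w,[(w_:=manip.search_frame(s,"ball_center")) and (0,0)],.06) if 0 else [(r["extent"],r["confidence"]) for r in manip.search_frame(s,"ball_center")])
st=pose();print(st[1:],st[0]["joint_vel"],st[0]["contact_force"])
r=manip.search_frame(w,"ball_center")[0]["extent"];c=((r[0]+r[2])/2,(r[1]+r[3])/2)
q=at_z(w,c,.062)[0];print("ball",q,np.linalg.norm(q-[.6413,.0187,.062]),proj(s,q))
E
```

```text
(array([ 0.5255639, -0.0268039,  0.0918114]), np.float64(21.540136980124633)) 27.3
ball_center [([305.4, 151.8, 331.0, 174.8], 0.69), ([0.0, 0.5, 503.1, 127.3], 0.55)]
blade [([288.3, 0.0, 334.2, 52.0], 0.84), ([412.8, 292.4, 544.9, 398.5], 0.18)]
tray [([254.4, 112.5, 374.0, 317.3], 0.86), ([0.0, 0.0, 502.8, 129.7], 0.23)]
[]
(array([ 0.52545102, -0.02680067,  0.09162027]), np.float64(21.53773017603389)) [-0.00089529  0.00036935  0.00080282  0.00062428  0.00071587 -0.00056583] [ 0.07606314 -0.48229548 -1.2946128 ]
ball [ 0.57706693 -0.0085509   0.062     ] 0.06977463122964372 [[340.49065145 241.49857531]]
```

View pics/m9.png

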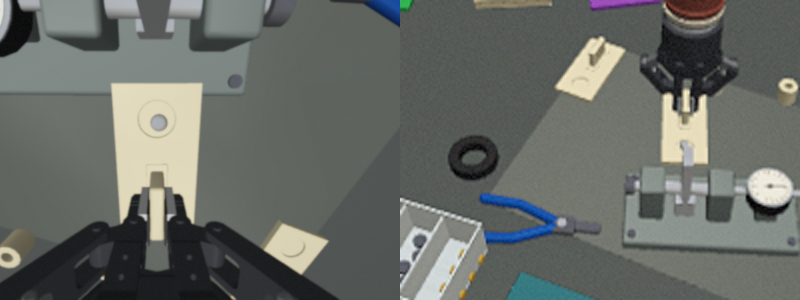

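The ball sits in the pocket at (157,121), 70 mm from the jaws. The tray is level and clear of the gauge, the blade still stands at (687,175) in the scene crop, and the arm is still. Handing in.

```bash
python3 -c "
from plant import manip
print(manip.job_done())"
```

```text
the job is handed in; nothing more can be done
None
```

The job is handed in, with no verdict returned: the thick blade stands fully home between the anvils, and the tray is held level and still with the ball in its pocket at anvil height, about 70 mm from the jaws and clear of gauge and blade.

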